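Lock the loaded vial carriage into the sampler

ROBOT

A 6-joint arm with a two-finger parallel gripper is mounted at the origin on a cart in front of the work surface, level with it; the furniture and walls round the work are solid. World frame = base frame: x ahead of the robot, y to its left, z up, the work surface at z = 0. Lengths are in m, angles in rad, forces in N, time in s.
With the tool pointing down it reaches from about 0.375 to 0.75 m from the base axis. Payload 9 kg.
Tool frame: the origin (TCP) lies on the mounting face of the last link; the fingertips stand 173 mm ahead of it and the grasp point (between the pads) lies 155 mm ahead of it; z points along the fingers, y is the line along which they close (so a half turn about z gives the same grasp; the last joint's range is limited). The gripper opens to 85 mm and grips with 20 to 120 N. Pads are 22 mm wide; open, the fingers measure 114 mm over their backs; the gripper's body (76 mm by 85 mm) begins 54 mm behind the grasp point. The pads swing forward as they close: fully open they stand 13 mm farther back than shut.
Start: joints at [-1.504, 0.104, 0.097, 1.564, 0, 1.353], TCP at [0.169, -0.576, 0.405] pointing down, gripper open.
Joint ranges: [-2.99, 2.99], [-0.84, 1.86], [-1.1, 1.16], [-1.84, 2.11], [-1.51, 1.56], [-3.14, 3.14]. Speed limits (rad/s): [2.22, 2.22, 2.57, 3.14, 3.14, 3.14].

INTERFACE

Orientations are given as a rotation vector (axis times angle).
In Python, from rig import status, viewer, order gives the robot as it stands.
- The arm moves only by the shell command python3 -m inch 'ROWS'. ROWS is JSON, a list of rows, each a list of 5 numbers: the shift along the tool's x, y, z in cm, then the turn about the tool's z in rad, then the finger opening in cm, from 0 to 8.54. A call has 1 to 10 rows; each row shifts and turns the commanded pose from where the row before left it, along the tool's axes as they then stand; what a row does not reach is not made up. A row lasts 1/12 s, in which the tool goes at most 41.7 mm and 7.16 degrees, less where a joint would pass 70% of its speed; a pose out of reach is approached as far as the arm can. A call is refused whole if a number of a shift passes 4.17 or a number of a turn 0.125, either way. A call with a gripper value outside its range is refused whole. The fingers move at their own pace and stop on an object; the grip force is fixed at half the most. Time passes only in rows, so rows that do not move let the fingers close. It gives the time, the measured TCP pose, the force, the opening and the grip force at its end, in the units of the state.
- status.sense(): the state, without advancing time (a new reading comes with each control period).
- viewer.capture(name): name is "scene" or "top" or "wrist"; returns (picture, depth): 420x560x3 uint8, red, green, blue; 420x560 float32, m along the optical axis (not along the pixel's ray), 0 where there is no reading.
- viewer.camera_model(name): a dict with "K" (3x3 intrinsics, pixels), "world_from_camera" (4x4, takes a point from camera to world coordinates). Camera axes: x right, y up, looking along -z (the intrinsics and any distortion apply to the point x, -y, -z); pixel columns grow to the right and rows downward; lengths in m; the calibration is good to about 2 mm. The wrist camera is an equidistant fisheye: a pixel r from the principal point sees the ray r / f radians off the axis. A picture is of the moment at which its call begins: read the wrist's pose just before it. camera_model takes no time and is no camera call; for the wrist camera it gives the pose at the moment of the call.
- order.job_done(): hands the job in; it is judged then, once.
The state is a dict: "clock": time; "q": joint angles; "joint_vel": joint speeds; "effort": joint torques, N m; "tool_pos": TCP position; "orientation": TCP orientation; "force": force on the tool from outside, world axes, zero at the start; "ft_torque": the same for the moment, N m; "finger_gap": finger opening in m; "grasp_force": force on a finger pad.
Only numpy, scipy, OpenCV 4.12 (cv2) and the standard library are available. Lean on these libraries where they do the work, as an engineer would, in place of code of your own. Each camera call takes 0.05 s, during which the arm holds its last target. There are 200 camera calls.

TASK

One of the sampler's two sliding carriages has been loaded with three vials and must go under the needle hood; it is held at the loading position by the pin of a spring catch. With the fingertips press down the thumb pad at the right of that carriage, and while it is down push the carriage by its upright tab towards the hood, all the way home, until the catch springs up again and locks it. Do not touch the vials, lift nothing, leave the empty carriage locked where it is, and disturb none of the things standing around.

Things in the scene. Friction and masses are not known exactly. Their poses are not given: they have to be found in the camera images.
- sampler: two-lane vial sampler, fixed: grey deck 310 x 272 mm (x = -0.17 to 0.14), top at z 0.014, two guide lanes along its x axis at y = +0.088 (left) and -0.047 (right), and over the far end (x = 0.022 to 0.14) a hood 128 mm high, open in front. Origin: on its underside; x along the lanes from the loading end (robot side) to the hood, y left, z up.
- carriage_vials: white sled 160 x 64 mm, 33 high, 0.6 kg, three vials in its four square pockets; in either lane. Loose, but kept in its lane by the lips of the guide rails (1.5 mm play). Origin: centre of its underside, on the deck at z 0.014; x along the lane to the hood, y left. It starts locked at x = -0.085 of the sampler (3 mm play); home is x = -0.015, 70 mm on, against rubber bumpers.
- carriage_empty: white sled 160 x 64 mm, 33 high, 0.6 kg, pockets empty; in the other lane, to stay locked. Loose, but kept in its lane by the lips of the guide rails (1.5 mm play). Origin: centre of its underside, on the deck at z 0.014; x along the lane to the hood, y left. It starts locked at x = -0.085 of the sampler (3 mm play); home is x = -0.015, 70 mm on, against rubber bumpers.
- tab_vials (a point): Centre of the near face (the one to push, towards the sampler's +x) of the upright push tab at the right side of the loaded carriage. The tab is 32 mm wide, 10 thick, 30 high (z 0.037 to 0.067); it overhangs its lane's thumb pad 3 mm above the raised pad. At the start this face is level with the pad's middle along the lane. The tab's arm crosses over the rail.
- tab_empty (a point): Centre of the near face (the one to push, towards the sampler's +x) of the upright push tab at the right side of the empty carriage. The tab is 32 mm wide, 10 thick, 30 high (z 0.037 to 0.067); it overhangs its lane's thumb pad 3 mm above the raised pad. At the start this face is level with the pad's middle along the lane. The tab's arm crosses over the rail.
- pad_left (a point): Centre of the top of the left lane's thumb pad, z 0.034 when up. Ribbed grey plastic, 70 mm along the lane, 32 wide; press it anywhere, it goes straight down. Its 10 mm steel lock pin stands in the lane 35 mm ahead, 37 mm to the left. Lane centre 62 mm to the left. The rail, 29 mm high, is 6 mm off the pad's left edge; ahead of it the deck (z 0.014) is clear for a fingertip.
- pad_right (a point): Centre of the top of the right lane's thumb pad, z 0.034 when up. Ribbed grey plastic, 70 mm along the lane, 32 wide; press it anywhere, it goes straight down. Its 10 mm steel lock pin stands in the lane 35 mm ahead, 37 mm to the left. Lane centre 62 mm to the left. The rail, 29 mm high, is 6 mm off the pad's left edge; ahead of it the deck (z 0.014) is clear for a fingertip.
- catch_left (a joint): How far the left lane's catch is pressed, m: 0 up (locking), 0.013 bottom; spring 1.7 N at the top, 4.3 N at the bottom. From 0.0075 on its pin is clear below the carriage, and once the carriage has moved 8 mm it keeps the pin down itself. It springs up by itself when the carriage is home.
- catch_right (a joint): How far the right lane's catch is pressed, m: 0 up (locking), 0.013 bottom; spring 1.7 N at the top, 4.3 N at the bottom. From 0.0075 on its pin is clear below the carriage, and once the carriage has moved 8 mm it keeps the pin down itself. It springs up by itself when the carriage is home.
- vial_0: screw-cap vial, 27 diameter, 52 high, standing in a pocket of the loaded carriage, its top 75 mm above the worktop. Origin: centre of its underside.
- vial_1: screw-cap vial, 27 diameter, 52 high, standing in a pocket of the loaded carriage, its top 75 mm above the worktop. Origin: centre of its underside.
- vial_2: screw-cap vial, 27 diameter, 52 high, standing in a pocket of the loaded carriage, its top 75 mm above the worktop. Origin: centre of its underside.
- label_tape: roll of label tape, 62 diameter, 18 high, lying on the hood. Origin: centre of its underside.
- reagent_2: white screw-cap bottle, 56 diameter, 105 high, standing at the left of the hood. Origin: centre of its underside.
- timer: flat white timer, 66 x 62 x 18, lying at the right of the sampler. Origin: centre of its underside.
- marker_blue: marker pen, 130 long, 13 high, lying at the left of the sampler. Origin: centre of its underside.
- petri_dish: closed petri dish, 60 diameter, 14 high, lying in front of the sampler. Origin: centre of its underside.
Not all that is in view belongs to the job. What is shaped like the carriage_vials but turquoise is not meant.

How it is judged:
By the outcome, as a careful person would: the job done as asked, in the order asked, and still so for the second after the job is handed in, with the robot touching nothing.
It also fails if it takes over 35 s, if anything falls off the work surface, if the arm or the gripper's body presses on something with over 40 N, if the wrist force passes 120 N, or if a joint passes its speed limit or range.

## Working session

There is one attempt and no reset: what is moved stays moved. The work goes in short steps, Python scripts to look and compute and a shell command to move; the robot and the scene stay as the last step left them, time stands still between calls to the robot, and variables do not carry over. Pictures are saved under pics/ and viewed, at most 10 in all, crops included, and the job is handed in when it is done.

```bash
mkdir -p pics; python3 - <<'E'
from rig import status, viewer
import cv2,numpy as np
print(status.sense())
for n in("scene","top"):
    p,d=viewer.capture(n); cv2.imwrite(f"pics/{n}0.png",p[:,:,::-1]); np.savez(f"{n}0.npz",p=p,d=d)
    print(n,viewer.camera_model(n))
E
```

```text
{'clock': 0.0, 'q': array([-1.50365600e+00,  1.04704373e-01,  9.64503950e-02,  1.56391243e+00,
       -9.09236801e-06,  1.35309790e+00]), 'joint_vel': array([-6.37411581e-05, -1.30538876e-03,  4.66741734e-04, -6.33543203e-04,
       -1.84775867e-03, -5.01157930e-04]), 'effort': array([-1.53835153e-03, -5.56934023e+01,  5.03647435e+01,  1.69986271e-02,
       -5.12388087e-04, -1.05770096e-05]), 'tool_pos': array([ 0.16860268, -0.57570506,  0.40390882]), 'orientation': array([-3.10843252e+00, -4.45718649e-01, -1.47550120e-04]), 'force': array([-0.25399983,  0.15921319,  0.52207304]), 'ft_torque': array([-0.04387024, -0.0134041 ,  0.04542174]), 'grasp_force': 0.0, 'finger_gap': 0.08536029042365345}
scene {'K': array([[467.3770032 ,   0.        , 281.55983922],
       [  0.        , 467.3770032 , 205.65839571],
       [  0.        ,   0.        ,   1.        ]]), 'world_from_camera': array([[-0.78134591,  0.43825097, -0.44433619,  0.08948531],
       [-0.62399192, -0.56171827,  0.54323721,  0.69817003],
       [-0.01151752,  0.70171837,  0.71236134,  0.8182429 ],
       [ 0.        ,  0.        ,  0.        ,  1.        ]])}
top {'K': array([[527.51971416,   0.        , 280.88599304],
       [  0.        , 527.51971416, 219.18460843],
       [  0.        ,   0.        ,   1.        ]]), 'world_from_camera': array([[-0.02711572,  0.99309963, -0.11409584,  0.40232154],
       [-0.99961612, -0.02758759, -0.00255849,  0.1767906 ],
       [-0.00568846,  0.11398266,  0.99346645,  1.44066029],
       [ 0.        ,  0.        ,  0.        ,  1.        ]])}
```

View pics/scene0.png

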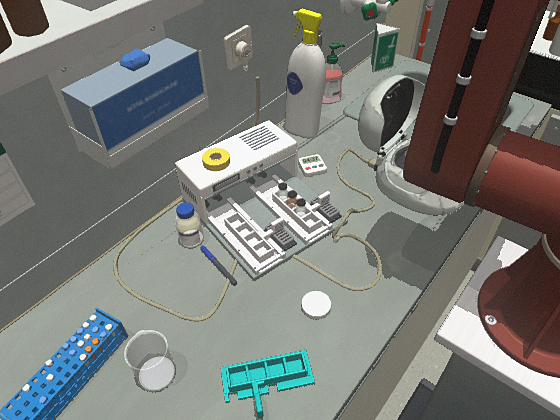

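View pics/top0.png

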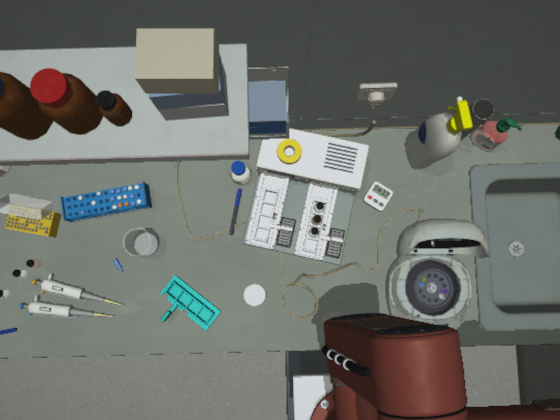

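```bash
cat > h.py <<'E'
import numpy as np
def ray(m,u,v,z):
    K=m["K"];T=m["world_from_camera"]
    d=T[:3,:3]@np.array([(u-K[0,2])/K[0,0],-(v-K[1,2])/K[1,1],-1.]);o=T[:3,3]
    return o+d*(z-o[2])/d[2]
E
python3 - <<'E'
import cv2
a=cv2.imread("pics/top0.png")[165:270,235:365]
cv2.imwrite("pics/top0c.png",cv2.resize(a,None,fx=5.5,fy=5.5,interpolation=cv2.INTER_CUBIC))
b=cv2.imread("pics/scene0.png")[165:280,200:350]
cv2.imwrite("pics/scene0c.png",cv2.resize(b,None,fx=5,fy=5,interpolation=cv2.INTER_CUBIC))
E
```

```text
(no output)
```

View pics/top0c.png

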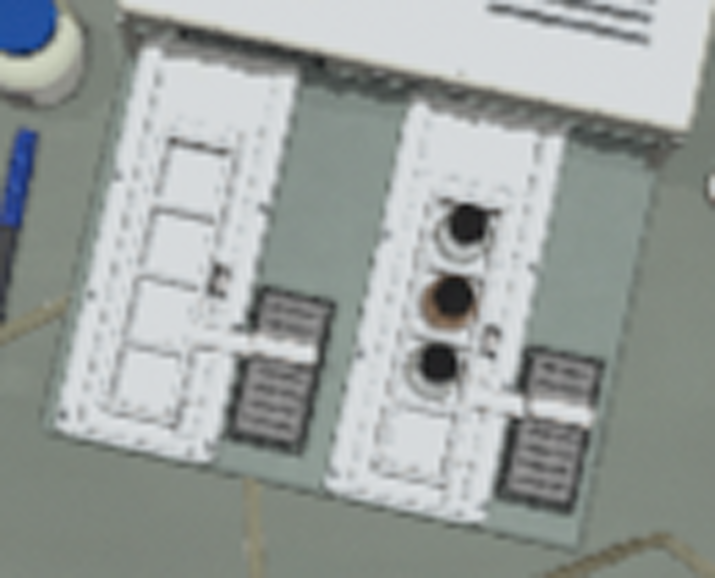

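View pics/scene0c.png

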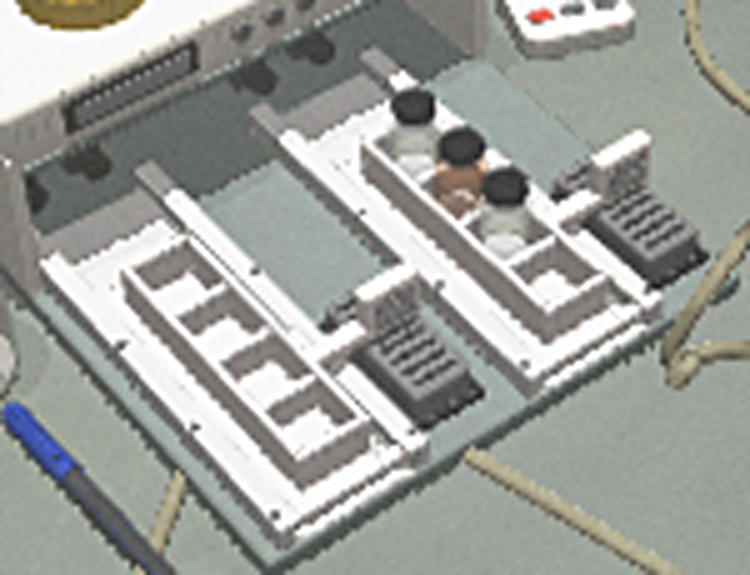

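The loaded carriage is in the right lane: its three dark caps are at top (318,205–230), and its tab and pad are near top (336,240). There are two lookalikes. The white sled at top (270,215) has empty pockets, so it must stay locked. The turquoise sled at top (190,302) is not the one meant. The enlarged crop confirms the right lane.

```bash
python3 - <<'E'
from h import *; from rig import viewer,status
from scipy.spatial.transform import Rotation as R
m=viewer.camera_model("top"); s=viewer.camera_model("scene")
t=lambda u,v,z: ray(m,235+u/5.5,165+v/5.5,z)
c=lambda u,v,z: ray(s,200+u/5,165+v/5,z)
FL=t(45,430,.014);FR=t(578,545,.014); print("front",FL,FR,np.linalg.norm(FL-FR))
d=FL-FR; print("yaw from front",np.arctan2(-d[0],d[1]))
A,B=t(120,10,.128),t(690,130,.128);e=A-B;print("hood",np.arctan2(-e[0],e[1]),np.linalg.norm(e),A,B)
P=[t(*q,.034) for q in((530,345),(607,360),(572,515),(497,500))];print("pad top",np.mean(P,0),np.linalg.norm(P[0]-P[3]),np.linalg.norm(P[0]-P[1]))
f=(P[0]+P[1]-P[2]-P[3]);print("yaw pad",np.arctan2(f[1],f[0]))
# tab top (z .067) in both views
print("tab top top-view near edge",t(530,415,.067),t(592,425,.067))
print("tab top scene",c(590,160,.067),c(650,135,.067))
print("front scene FL",c(265,570,.014))
st=status.sense();Rt=R.from_rotvec(st["orientation"]).as_matrix();print(Rt.round(3))
w=viewer.camera_model("wrist");print(w["world_from_camera"].round(3),w["K"])
E
```

```text
front [0.50358839 0.28435049 0.014     ] [0.44000272 0.02431541 0.014     ] 0.2676964269619164
yaw from front -0.23982127673324788
hood -0.2391645602024707 0.26744446208370926 [0.68830057 0.23752033 0.128     ] [ 0.62494537 -0.02231165  0.128     ]
pad top [0.49552    0.03705638 0.034     ] 0.07719622247906952 0.0380760668659432
yaw pad -0.253852017444033
tab top top-view near edge [0.50061855 0.05026357 0.067     ] [0.49506527 0.02109074 0.067     ]
tab top scene [0.50952705 0.05202492 0.067     ] [0.497234   0.02142143 0.067     ]
front scene FL [0.50376605 0.29010301 0.014     ]
[[ 0.96   0.281 -0.   ]
 [ 0.281 -0.96   0.001]
 [ 0.    -0.001 -1.   ]]
[[ 0.281  0.912  0.299  0.245]
 [-0.96   0.267  0.086 -0.554]
 [-0.001 -0.312  0.95   0.373]
 [ 0.     0.     0.     1.   ]] [[325.1922621    0.         275.10955   ]
 [  0.         325.1922621  209.31828453]
 [  0.           0.           1.        ]]
```

```bash
python3 - <<'E'
from h import *; from rig import viewer
for n in("top","scene"):
    m=viewer.camera_model(n);d=np.load(n+"0.npz")["d"];K=m["K"];T=m["world_from_camera"]
    v,u=np.mgrid[:420,:560];X=np.stack([(u-K[0,2])/K[0,0]*d,-(v-K[1,2])/K[1,1]*d,-d],-1)@T[:3,:3].T+T[:3,3]
    X=X[d>0]
    for y0 in np.arange(-.7,.4,.1):
        r=[]
        for x0 in np.arange(.2,.9,.1):
            k=(abs(X[:,0]-x0-.05)<.05)&(abs(X[:,1]-y0-.05)<.05);r.append(round(float(np.percentile(X[k,2],98)),2) if k.sum()>9 else None)
        print(n,round(y0,1),r)
E
```

```text
top -0.7 [None, -0.13, -0.18, -0.18, -0.06, None, None]
top -0.6 [0.02, -0.07, -0.18, -0.18, 0.02, 0.01, 0.17]
top -0.5 [0.02, -0.06, -0.18, -0.18, 0.02, 0.27, 0.36]
top -0.4 [0.02, 0.06, 0.18, 0.02, 0.02, 0.24, 0.55]
top -0.3 [0.67, 0.09, 0.25, 0.25, 0.23, 0.34, 0.66]
top -0.2 [0.68, 0.09, 0.25, 0.25, 0.19, 0.26, 0.67]
top -0.1 [0.7, 0.7, 0.18, 0.02, 0.13, 0.32, 0.68]
top -0.0 [0.7, 0.7, 0.1, 0.08, 0.13, 0.13, 0.68]
top 0.1 [0.35, 0.11, 0.1, 0.07, 0.14, 0.41, 0.69]
top 0.2 [0.01, 0.02, 0.03, 0.05, 0.74, 0.74, 0.69]
top 0.3 [0.02, 0.03, 0.01, 0.01, 0.74, 0.74, 0.7]
scene -0.7 [0.01, 0.01, None, 0.01, 0.01, 0.14, 0.18]
scene -0.6 [0.01, None, None, None, 0.29, 0.28, 0.24]
scene -0.5 [-0.2, None, None, None, 0.27, 0.29, 0.28]
scene -0.4 [-0.15, None, 0.2, None, 0.01, 0.24, 0.32]
scene -0.3 [0.0, None, 0.25, 0.25, 0.22, 0.34, 0.35]
scene -0.2 [0.06, 0.08, 0.25, 0.25, 0.19, 0.26, 0.37]
scene -0.1 [0.54, 0.06, 0.18, 0.02, 0.13, 0.32, 0.41]
scene -0.0 [0.57, 0.56, 0.1, 0.08, 0.13, 0.13, 0.43]
scene 0.1 [0.36, 0.1, 0.09, 0.07, 0.14, 0.41, 0.43]
scene 0.2 [0.0, 0.02, 0.02, 0.05, 0.56, 0.43, 0.43]
scene 0.3 [0.01, 0.03, 0.0, 0.01, 0.57, 0.56, 0.43]
```

```bash
python3 -m inch '[[0,0,-3,0,0],[0,0,-3,0,0],[2.6,-2.8,-1.5,0,0],[2.6,-2.8,0,0,0],[2.6,-2.8,0,0,0],[2.6,-2.8,0,0,0],[2.6,-2.8,0,0,0],[2.6,-2.8,0,0,0],[2.6,-2.8,0,0,0],[2.6,-2.8,0,0,0]]'
python3 -m inch '[[2.6,-2.8,0,0,0],[2.6,-2.8,0,0,0],[2.6,-2.8,0,0,0],[2.6,-2.8,0,0,0],[2.6,-2.8,0,0,0],[2.6,-2.8,0,0,0],[2.6,-2.8,0,0,0],[2.6,-2.8,0,0,0],[2.6,-2.8,0,0,0],[2.6,-2.8,0,0,0]]'
```

```text
clock: 0.93
tool_pos: [0.3056, -0.3007, 0.4794]
orientation: [-3.11, -0.445, 0.0]
force: [0.2, 0.6, -0.2]
finger_gap: -0.0002
grasp_force: 0.0
clock: 1.77
tool_pos: [0.4765, 0.0415, 0.4795]
orientation: [3.11, 0.446, -0.0]
force: [0.6, -1.3, 0.1]
finger_gap: 0.0
grasp_force: 0.0
```

```bash
python3 -m inch '[[0,0,0,-0.12,0],[0,0,0,-0.12,0],[0,0,0,-0.12,0],[0,0,0,-0.12,0],[0,0,0,-0.12,0],[0,0,0,-0.12,0],[0,0,0,-0.12,0],[0,0,0,-0.12,0],[0,0,0,-0.12,0],[0,0,0,-0.12,0]]'
python3 -m inch '[[0,0,0,-0.12,0],[0,0,0,-0.12,0],[0,0,0,-0.12,0],[0,0,0,-0.12,0],[0,0,0,-0.12,0],[0,0,0,-0.12,0],[0,0,0,-0.12,0],[0,0,0,-0.12,0],[0,0,0,-0.12,0],[0,0,0,-0.12,0]]'
```

```text
clock: 2.6
tool_pos: [0.4761, 0.0394, 0.4793]
orientation: [-2.308, -2.13, 0.001]
force: [-0.5, 0.3, -0.0]
finger_gap: -0.0002
grasp_force: 0.0
clock: 3.43
tool_pos: [0.4761, 0.0393, 0.4793]
orientation: [-0.702, -3.061, 0.0]
force: [1.1, -0.3, 0.1]
finger_gap: -0.0002
grasp_force: 0.0
```

```bash
python3 -m inch '[[0,0,0,-0.11,0],[0,0,0,-0.1,0],[0,0,3.5,0,0],[0,0,3.5,0,0],[0,0,3.5,0,0],[0,0,3.5,0,0],[0,0,1.5,0,0],[0,0,0,0,0]]'
python3 - <<'E'
from rig import viewer,status
from h import *
import cv2
from scipy.spatial.transform import Rotation as R
m=viewer.camera_model("wrist");p,d=viewer.capture("wrist")
np.savez("w1.npz",p=p,d=d,T=m["world_from_camera"],K=m["K"])
cv2.imwrite("pics/w1.png",p[:,:,::-1]);s=status.sense();print(s["tool_pos"],R.from_rotvec(s["orientation"]).as_matrix().round(3))
E
```

```text
clock: 4.1
tool_pos: [0.4746, 0.0396, 0.3202]
orientation: [-0.386, -3.111, -0.001]
force: [-1.1, -0.4, 0.4]
finger_gap: -0.0001
grasp_force: 0.0
[0.47533849 0.03949032 0.32296583] [[-0.97   0.244 -0.004]
 [ 0.244  0.97   0.001]
 [ 0.004 -0.    -1.   ]]
```

View pics/w1.png

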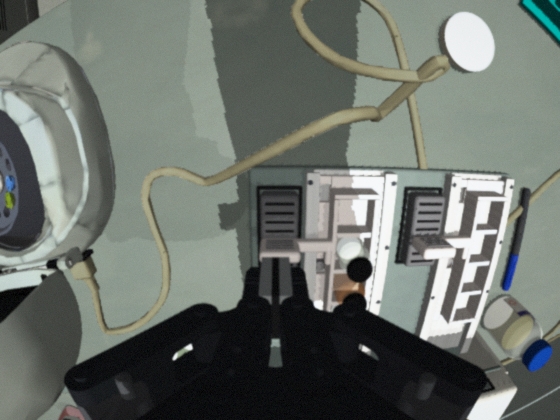

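The wrist view, with the hood direction downward, shows the right pad at (257–300, 186–240). The tab is at about (262–300, 245), with the closed fingertips above it near (275, 265). I'll enlarge the crop to get the edges.

```bash
python3 - <<'E'
import cv2
a=cv2.imread("pics/w1.png")[175:275,240:370]
cv2.imwrite("pics/w1c.png",cv2.resize(a,None,fx=6,fy=6,interpolation=cv2.INTER_CUBIC))
E
```

```text
(no output)
```

View pics/w1c.png

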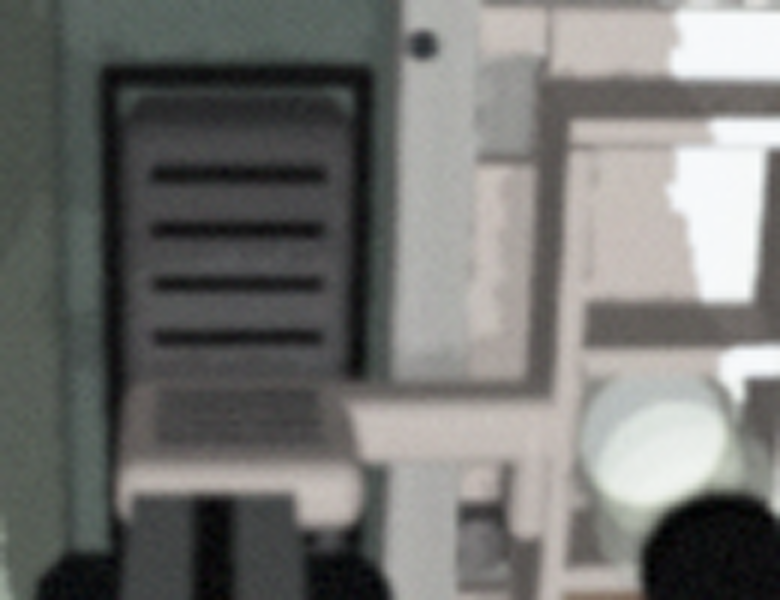

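```bash
python3 - <<'E'
import numpy as np
W=np.load("w1.npz");K,T=W["K"],W["T"]
def f(u,v,z):
    x,y=(240+u/6-K[0,2])/K[0,0],(175+v/6-K[1,2])/K[1,1];r=np.hypot(x,y);s=np.sin(r)/r
    d=T[:3,:3]@np.array([x*s,-y*s,-np.cos(r)]);o=T[:3,3];return (o+d*(z-o[2])/d[2])[:2]
ex=np.array([.9713,-.2377]);ey=np.array([.2377,.9713])
tcp=np.array([.4753,.0395])+0.148*0  # tool axis vertical
for n,a in dict(bl=(120,383,.037),br=(350,383,.037),tl=(120,462,.067),tr=(362,465,.067),padNL=(132,100,.034),padNR=(350,100,.034),railpt=(388,250,.029)).items():
    p=f(*a);q=p-tcp;print(n,p.round(4),"rel tip along,left",(q@ex).round(4),(q@ey).round(4))
b=(f(240,95,.034)-f(240,383,.037));print("yaw",np.arctan2(-b[1],-b[0]))
E
python3 - <<'E'
from rig import status;s=status.sense();print(s["tool_pos"],s["clock"],s["orientation"])
E
```

```text
bl [0.497  0.0196] rel tip along,left 0.0258 -0.0142
br [0.5049 0.051 ] rel tip along,left 0.0261 0.0182
tl [0.4954 0.0214] rel tip along,left 0.0239 -0.0128
tr [0.5033 0.0508] rel tip along,left 0.0245 0.0177
padNL [0.4585 0.0315] rel tip along,left -0.0144 -0.0118
padNR [0.4657 0.0601] rel tip along,left -0.0142 0.0177
railpt [0.4898 0.0605] rel tip along,left 0.0091 0.0238
yaw -0.24313380168600057
[0.47533849 0.03949032 0.32296583] 4.15 [-3.86307205e-01 -3.11406405e+00 -2.84285146e-04]
```

```bash
python3 -m inch '[[-0.3,0.1,2.5,0,0],[0,0,2.5,0,0],[0,0,2.5,0,0],[0,0,1.5,0,0],[0,0,1,0,0],[0,0,0,0,0],[0,0,0,0,0]]'
python3 -m inch '[[0,0,0.5,0,0],[0,0,0.5,0,0],[0,0,0.4,0,0],[0,0,0.3,0,0],[0,0,0.3,0,0],[0,0,0.2,0,0],[0,0,0,0,0],[0,0,0,0,0]]'
```

```text
clock: 4.73
tool_pos: [0.4799, 0.0395, 0.226]
orientation: [0.386, 3.116, -0.0]
force: [-0.7, 0.2, 0.5]
finger_gap: 0.0001
grasp_force: 0.0
clock: 5.4
tool_pos: [0.4793, 0.0395, 0.2028]
orientation: [0.387, 3.118, -0.0]
force: [-1.0, -0.0, 2.5]
finger_gap: -0.0
grasp_force: 1.1
```

```bash
python3 -m inch '[[0,0,0.3,0,0],[0,0,0.3,0,0],[0,0,0.1,0,0],[0,0,0,0,0],[0,0,0,0,0],[0,0,0,0,0]]'
```

```text
clock: 5.9
tool_pos: [0.4794, 0.0395, 0.1959]
orientation: [0.387, 3.117, -0.0]
force: [1.0, -0.8, 4.2]
finger_gap: -0.0001
grasp_force: 1.8
```

```bash
python3 -m inch '[[-0.3,0,0,0,0],[-0.3,0,0,0,0],[-0.3,0,0,0,0],[-0.3,0,0,0,0],[-0.3,0,0,0,0],[-0.3,0,0,0,0],[-0.3,0,0,0,0],[-0.3,0,0,0,0],[0,0,0,0,0]]'
```

```text
clock: 6.65
tool_pos: [0.5031, 0.0335, 0.1957]
orientation: [0.387, 3.117, -0.0]
force: [-0.7, -0.5, 2.6]
finger_gap: -0.0001
grasp_force: 1.8
```

```bash
python3 -m inch '[[-0.5,0,0,0,0],[-0.5,0,0,0,0],[-0.5,0,0,0,0],[-0.5,0,0,0,0],[-0.5,0,0,0,0],[-0.5,0,0,0,0],[-0.5,0,0,0,0],[-0.5,0,0,0,0],[-0.5,0,0,0,0],[0,0,0,0,0]]'
```

```text
clock: 7.48
tool_pos: [0.5472, 0.0223, 0.1956]
orientation: [0.387, 3.116, -0.001]
force: [0.6, 0.1, -0.4]
finger_gap: -0.0001
grasp_force: 0.0
```

```bash
python3 -m inch '[[-0.2,0,0,0,0],[-0.2,0,0,0,0],[-0.2,0,0,0,0],[-0.2,0,0,0,0],[0,0,0,0,0],[0,0,0,0,0]]'
```

```text
clock: 7.98
tool_pos: [0.5541, 0.0207, 0.1957]
orientation: [0.387, 3.117, -0.0]
force: [-0.6, -0.4, -0.0]
finger_gap: -0.0
grasp_force: 0.0
```

```bash
python3 -m inch '[[-0.1,0,0,0,0],[-0.1,0,0,0,0],[-0.1,0,0,0,0],[0,0,0,0,0],[0,0,0,0,0]]'
```

```text
clock: 8.4
tool_pos: [0.5558, 0.0205, 0.1949]
orientation: [-0.386, -3.114, -0.001]
force: [-7.9, 2.3, 0.8]
finger_gap: 0.0002
grasp_force: 0.0
```

```bash
python3 - <<'E'
from rig import viewer
import cv2,numpy as np
p,d=viewer.capture("wrist");q,_=viewer.capture("top")
a=cv2.resize(p[150:290,230:370],(560,560));b=cv2.resize(q[165:270,290:365],(230,322))
b=cv2.copyMakeBorder(b,0,238,0,0,cv2.BORDER_CONSTANT)
cv2.imwrite("pics/w2.png",np.hstack([a,b])[:,:,::-1])
E
```

```text
(no output)
```

View pics/w2.png

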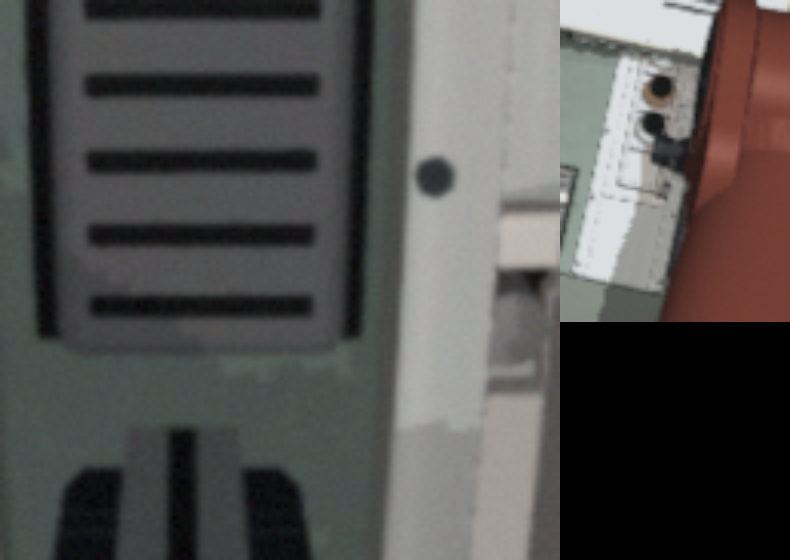

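The fingers are clear ahead of the pad, and the carriage is against the bumpers at about 8 N. I'll check from depth whether the pad has come up.

```bash
cat > padz.py <<'E'
from rig import viewer
import numpy as np
m=viewer.camera_model("wrist");p,d=viewer.capture("wrist");K,T=m["K"],m["world_from_camera"]
v,u=np.mgrid[:420,:560];x=(u-K[0,2])/K[0,0];y=(v-K[1,2])/K[1,1];r=np.hypot(x,y)+1e-9;t=np.tan(r)/r
X=np.stack([x*t*d,-y*t*d,-d],-1)@T[:3,:3].T+T[:3,3]
for n,(a,b) in dict(pad=(275,200),pad2=(275,226),deck=(300,245),rail=(345,200),deck2=(237,240)).items():
    print(n,np.median(X[b-2:b+3,a-2:a+3].reshape(-1,3),0).round(4))
E
python3 padz.py; python3 -c "from rig import status;print(status.sense()['force'])"
```

```text
pad [0.5143 0.0296 0.0333]
pad2 [0.5253 0.0269 0.034 ]
deck [0.5462 0.0348 0.0136]
rail [0.523  0.0593 0.0285]
deck2 [0.5356 0.0045 0.0137]
[-7.38576542  3.91659248  1.36059267]
```

The pad is back up at z 0.034, so the catch has sprung up. Next I back off and rise.

```bash
python3 -m inch '[[0.2,0,0,0,0],[0.2,0,0,0,0],[0.1,0,0,0,0],[0,0,0,0,0],[0,0,-1,0,0],[0,0,-2,0,0],[0,0,-3,0,0],[0,0,-3,0,0],[0,0,-3,0,0],[0,0,0,0,0]]'
python3 -m inch '[[3,0,-3,0,0],[3,0,-3,0,0],[3,0,-1,0,0],[3,0,0,0,0],[0,0,0,0,0],[0,0,0,0,0]]'
python3 - <<'E'
from rig import viewer
import cv2,numpy as np
p,d=viewer.capture("wrist");q,_=viewer.capture("scene")
a=cv2.resize(p[150:400,180:460],(448,400));b=cv2.resize(q[150:280,200:350],(340,295));b=cv2.copyMakeBorder(b,0,105,0,0,cv2.BORDER_CONSTANT)
cv2.imwrite("pics/w3.png",np.hstack([a,b])[:,:,::-1])
E
```

```text
clock: 9.38
tool_pos: [0.5536, 0.0209, 0.3233]
orientation: [0.385, 3.108, -0.001]
force: [1.5, 0.7, 0.4]
finger_gap: -0.0001
grasp_force: 0.0
clock: 9.88
tool_pos: [0.436, 0.0506, 0.3859]
orientation: [0.386, 3.115, -0.0]
force: [0.6, -0.2, 0.5]
finger_gap: 0.0002
grasp_force: 0.0
```

View pics/w3.png

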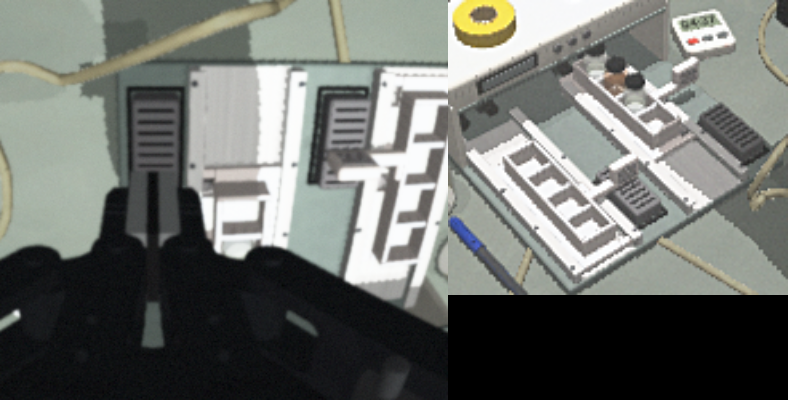

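The right carriage is home with its pad up at scene-crop (735,135), and all three vials are standing in it at crop (615,80). The empty carriage hasn't moved, and the robot is touching nothing.

```bash
python3 -c "from rig import order;print(order.job_done())"
```

```text
the job is handed in; nothing more can be done
None
```

I pushed the loaded right-lane carriage home against the bumpers. Its catch sprang up (pad back at z 0.034), the empty carriage is still in its loading position, and I handed the job in at about 10 s.

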